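# Transfer spun sample tubes to the orange rack, keeping their order

## Task

Move the four capped sample tubes from the white rack to the orange rack, one per compartment, in the same order counted from each rack's black end: the tube next to the black end of the white rack goes next to the black end of the orange rack, and so on. Never tip a tube over, and leave all four standing upright on the compartment floors, released. The coloured clips on the white rack stay there as a record of where each tube stood.

Things in the scene. Friction and masses are not known exactly. Their poses are not given: they have to be found in the camera images.
- red_tube: Loose sample tube, 115 mm tall, 40 to 85 g: off-white round body 29 mm across, flat foot, 95 mm high; above it the red screw cap, 35 mm across and 20 mm high. Origin at the centre of the foot, z up along the tube. At the start it stands on its foot in the white rack, in the compartment beside the red clip, its foot 4 mm above the table.
- yellow_tube: Loose sample tube, 115 mm tall, 40 to 85 g: off-white round body 29 mm across, flat foot, 95 mm high; above it the yellow screw cap, 35 mm across and 20 mm high. Origin at the centre of the foot, z up along the tube. At the start it stands on its foot in the white rack, in the compartment beside the yellow clip, its foot 4 mm above the table.
- green_tube: Loose sample tube, 115 mm tall, 40 to 85 g: off-white round body 29 mm across, flat foot, 95 mm high; above it the green screw cap, 35 mm across and 20 mm high. Origin at the centre of the foot, z up along the tube. At the start it stands on its foot in the white rack, in the compartment beside the green clip, its foot 4 mm above the table.
- blue_tube: Loose sample tube, 115 mm tall, 40 to 85 g: off-white round body 29 mm across, flat foot, 95 mm high; above it the blue screw cap, 35 mm across and 20 mm high. Origin at the centre of the foot, z up along the tube. At the start it stands on its foot in the white rack, in the compartment beside the blue clip, its foot 4 mm above the table.
- red_clip: Flat red marker clip, 14 x 34 x 4 mm, fixed on the ledge of the white rack. It stays there and records which compartment the red-capped tube came from. Origin at the centre of its underside, 46 mm above the table; axes as the white rack's. The centre of its compartment lies 35 mm from the clip along -x.
- yellow_clip: Flat yellow marker clip, 14 x 34 x 4 mm, fixed on the ledge of the white rack. It stays there and records which compartment the yellow-capped tube came from. Origin at the centre of its underside, 46 mm above the table; axes as the white rack's. The centre of its compartment lies 35 mm from the clip along -x.
- green_clip: Flat green marker clip, 14 x 34 x 4 mm, fixed on the ledge of the white rack. It stays there and records which compartment the green-capped tube came from. Origin at the centre of its underside, 46 mm above the table; axes as the white rack's. The centre of its compartment lies 35 mm from the clip along -x.
- blue_clip: Flat blue marker clip, 14 x 34 x 4 mm, fixed on the ledge of the white rack. It stays there and records which compartment the blue-capped tube came from. Origin at the centre of its underside, 46 mm above the table; axes as the white rack's. The centre of its compartment lies 35 mm from the clip along -x.
- white_rack: White tube rack, full at the start. Fixed, any yaw. Four square compartments in a row: 46 mm inside, centres x = 0, y = +75, +25, -25, -75 mm; floor 4 mm, rim 46 mm above the table; 54 wide (x), 204 long (y). Solid black block, 20 mm long, on its +y end only. Origin on the table under the row's middle, z up. On its +x side a 16 mm ledge with a coloured clip at each compartment, clip tops 50 mm up.
- orange_rack: Orange tube rack, empty at the start, no ledge or clips. Fixed, any yaw. Four square compartments in a row: 46 mm inside, centres x = 0, y = +75, +25, -25, -75 mm; floor 4 mm, rim 46 mm above the table; 54 wide (x), 204 long (y). Solid black block, 20 mm long, on its +y end only. Origin on the table under the row's middle, z up.

How it is judged:
By the outcome, as a careful person would: the job done as asked, in the order asked, and still so for the second after the job is handed in, with the robot touching nothing.
It also fails if it takes over 99 s, if anything falls off the work surface, if the arm or the gripper's body presses on something with over 40 N, if the wrist force passes 120 N, or if a joint passes its speed limit or range.

## Robot

A 6-joint arm with a two-finger parallel gripper is mounted at the origin on the work surface. World frame = base frame: x ahead of the robot, y to its left, z up, the work surface at z = 0. Lengths are in m, angles in rad, forces in N, time in s.
With the tool pointing down it reaches from about 0.275 to 0.775 m from the base axis. Payload 14.6 kg.
Tool frame: the origin (TCP) lies midway between the tips of the shut fingers; the grasp point (between the pads) lies 19 mm behind it; z points along the fingers, y is the line along which they close (so a half turn about z gives the same grasp; the last joint's range is limited). The gripper opens to 85 mm and grips with 20 to 120 N. Pads are 22 mm wide; open, the fingers measure 114 mm over their backs; the gripper's body (76 mm by 85 mm) begins 54 mm behind the grasp point. The pads swing forward as they close: fully open they stand 13 mm farther back than shut.
Start: joints at [0.945, 0.263, -0.048, 1.259, 0, 1.415], TCP at [0.238, 0.468, 0.196] pointing down, gripper open.
Joint ranges: [-2.65, 2.65], [-0.89, 1.7], [-1.18, 1.37], [-2.13, 2.11], [-1.35, 1.29], [-3.14, 3.14]. Speed limits (rad/s): [1.89, 1.89, 2.57, 2.79, 3.14, 3.14].

## Interface

Orientations are given as a unit quaternion [x, y, z, w].
In Python, from rig import manip, grab_frame, camera_info gives the robot as it stands (manip), with the cameras as plain functions.
- The arm moves only by the tool inch_along, called after "Request:" in YAML: its name, and indented under it one key for each argument. Schema: {"type":"object","properties":{"moves":{"type":"array","items":{"type":"object","properties":{"xyz":{"type":"array","items":{"type":"number"},"minItems":3,"maxItems":3},"turn_vec":{"type":"array","items":{"type":"number"},"minItems":3,"maxItems":3},"finger_gap":{"type":"number"}},"additionalProperties":false,"required":["finger_gap"]},"minItems":1,"maxItems":20},"grip_force":{"type":"number"},"only":{"type":"string"},"quiet":{"type":"boolean"},"lines":{"type":"string"}},"required":["moves"],"additionalProperties":false}. moves is a list of rows, 1 to 20 of them, each an object with the fields xyz (a list: dx, dy, dz in normalised numbers (1 is 80 cm)), turn_vec (a list: a rotation vector rx, ry, rz in normalised numbers (1 is 2 rad)), finger_gap (the opening from 0.0 (shut) to 1.0 (fully open)); a field left out counts as zero (the opening has to be given); each row is the pose to reach, as a shift and turn from the pose commanded when the call began, along the tool's axes at that moment; what a row does not reach only later rows make up. A row lasts 1/10 s, in which the tool goes at most 0.05 m and 0.15 rad, less where a joint would pass 70% of its speed; a pose out of reach is approached as far as the arm can. The fingers move at their own pace and stop on an object; grip_force is the grip in N (left out, the last holds). Time passes only in rows, so rows that do not move let the fingers close. The tool returns the time, the measured TCP pose, the force, the opening and the grip force at its end. only (a regular expression) keeps the lines of the reply that match it, lines (a string "A,B") keeps lines A to B, and quiet returns only ok. Input that does not fit is refused with a message, and nothing moves.
- manip.get_obs(): the state, without advancing time (a new reading comes with each control period).
- grab_frame(name): name is "side" or "top"; returns the picture (480x640x3 uint8, red, green, blue); there is no depth.
- camera_info(name): a dict with "fx", "fy", "cx", "cy" (pixels), "k1" (the pictures are not rectified: a ray, as slopes to the right and down, at radius r is drawn at 1 + k1 r^2 times it, then the intrinsics apply), "rvec" (rotation vector, rad) and "tvec" (3), from world to camera coordinates, as OpenCV has them. Camera axes: x right, y down, z forward; pixel columns grow to the right and rows downward; lengths in m; the calibration is good to about 2 mm. A picture is of the moment at which its call begins. camera_info takes no time and is no camera call.
- manip.sign_off(): hands the job in; it is judged then, once.
The state is a dict: "clock": time; "joints": joint angles; "joint_vel": joint speeds; "effort": joint torques, N m; "tcp_pos": TCP position; "tool_rot": TCP orientation; "force": force on the tool from outside, world axes, zero at the start; "ft_torque": the same for the moment, N m; "opening": opening from 0.0 (shut) to 1.0 (fully open); "gripper_force": force on a finger pad.
Only numpy, scipy, OpenCV 4.12 (cv2) and the standard library are available. Lean on these libraries where they do the work, as an engineer would, in place of code of your own. Each camera call takes 0.05 s, during which the arm holds its last target. There are 200 camera calls.

## Working session

There is one attempt and no reset: what is moved stays moved. The work goes in short steps, Python scripts to look and compute and a tool call to move; the robot and the scene stay as the last step left them, time stands still between calls to the robot, and variables do not carry over. Pictures are saved under pics/ and viewed, at most 14 in all, crops included, and the job is handed in when it is done.

```bash
ls; mkdir -p pics; python3 - <<'E'
from rig import manip, grab_frame, camera_info
import cv2
for n in("side","top"):
    cv2.imwrite(f"pics/{n}0.png",grab_frame(n)[:,:,::-1]); print(camera_info(n))
print(manip.get_obs())
E
```

```text
pics
rig.py
{'fx': 514.2234422428494, 'fy': 514.2234422428494, 'cx': 313.13855759396904, 'cy': 236.92559739331037, 'k1': 0.009975043876014382, 'rvec': array([ 2.14986741, -0.73760753,  0.38032796]), 'tvec': array([-0.41795882,  0.25979683,  0.64190529])}
{'fx': 503.11309384071694, 'fy': 503.11309384071694, 'cx': 318.2863871055896, 'cy': 236.75012079515062, 'k1': -0.06906125523738144, 'rvec': array([ 2.14211447, -2.11554469,  0.21960414]), 'tvec': array([-0.01039909,  0.53644845,  0.88849242])}
{'clock': 0.1, 'joints': array([ 9.44712078e-01,  2.63472624e-01, -4.88704424e-02,  1.25941833e+00,
       -2.05259452e-05,  1.41551958e+00]), 'joint_vel': array([ 1.39807834e-03,  1.26675374e-03,  2.63262553e-03,  5.49593399e-04,
       -6.72548909e-04, -6.14693571e-05]), 'effort': array([ 1.50567335e-03, -6.38582253e+01,  3.85061181e+01,  1.00976753e-02,
       -1.06226073e-04,  7.82916618e-05]), 'tcp_pos': array([0.23797139, 0.46764415, 0.1951756 ]), 'tool_rot': array([ 2.33235588e-01,  9.72420139e-01, -4.50084609e-04, -1.74268322e-04]), 'force': array([0.17386999, 0.03622343, 0.10487096]), 'ft_torque': array([ 0.0040764 , -0.00211311,  0.00968778]), 'gripper_force': 0.0, 'opening': 0.9999420229697124}
```

View pics/top0.png

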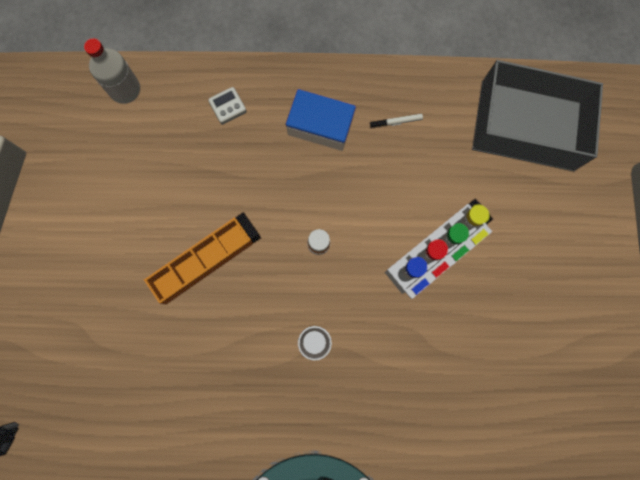

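View pics/side0.png

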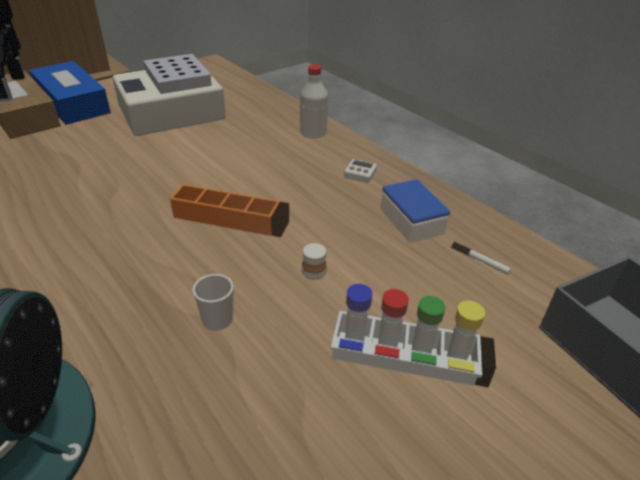

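```bash
cat > h.py <<'E'
import numpy as np, cv2
from rig import manip, grab_frame, camera_info
def cam(n):
    c=camera_info(n); K=np.array([[c['fx'],0,c['cx']],[0,c['fy'],c['cy']],[0,0,1]])
    R=cv2.Rodrigues(c['rvec'])[0]; return K,np.array([c['k1'],0,0,0,0.]),R,c['tvec']
def ray(n,uv):
    K,D,R,t=cam(n); p=cv2.undistortPoints(np.array(uv,float).reshape(-1,1,2),K,D).reshape(-1,2)
    return -R.T@t,np.c_[p,np.ones(len(p))]@R
def plane(n,uv,z):
    o,d=ray(n,uv); return o+d*((z-o[2])/d[:,2])[:,None]
def tri(a,b):
    (o,d),(p,e)=ray("top",a),ray("side",b); d=d[0];e=e[0]
    s=np.linalg.lstsq(np.c_[d,-e],p-o,rcond=None)[0]; A=o+s[0]*d;B=p+s[1]*e
    return (A+B)/2,np.linalg.norm(A-B)
HUE=dict(red=(-8,8),yellow=(24,36),green=(45,80),blue=(110,130))
def blobs(im,col,smin=150,amin=20):
    h=cv2.cvtColor(im,cv2.COLOR_RGB2HSV); H=h[...,0].astype(int); H[H>170]-=180
    m=((H>=HUE[col][0])&(H<=HUE[col][1])&(h[...,1]>smin)&(h[...,2]>60)).astype(np.uint8)
    _,_,st,ce=cv2.connectedComponentsWithStats(m)
    return [(tuple(c.round(1)),tuple(map(int,s))) for c,s in zip(ce[1:],st[1:]) if s[4]>=amin]
E
python3 - <<'E'
from h import *
for n in("top","side"):
    im=cv2.imread(f"pics/{n}0.png")[:,:,::-1].copy()
    for c in HUE: print(n,c,[b for b in blobs(im,c) if b[0][0]>300 and b[0][1]>180])
a=cv2.imread("pics/top0.png")[200:315,135:275]; b=cv2.imread("pics/side0.png")[175:245,160:300]
cv2.imwrite("pics/otop.png",cv2.resize(a,None,fx=5,fy=5,interpolation=cv2.INTER_CUBIC))
cv2.imwrite("pics/oside.png",cv2.resize(b,None,fx=5,fy=5,interpolation=cv2.INTER_CUBIC))
E
```

```text
top red [((np.float64(436.8), np.float64(249.1)), (427, 240, 21, 20, 322)), ((np.float64(440.2), np.float64(269.1)), (433, 262, 15, 15, 102))]
top yellow [((np.float64(478.1), np.float64(214.5)), (468, 204, 22, 22, 356)), ((np.float64(479.2), np.float64(236.6)), (472, 230, 15, 14, 91))]
top green [((np.float64(457.9), np.float64(233.0)), (449, 224, 19, 19, 283)), ((np.float64(459.7), np.float64(252.9)), (453, 247, 14, 13, 76))]
top blue [((np.float64(416.1), np.float64(266.9)), (406, 257, 21, 20, 309)), ((np.float64(419.9), np.float64(286.0)), (413, 280, 15, 14, 93))]
side red [((np.float64(395.1), np.float64(298.7)), (383, 289, 25, 21, 387)), ((np.float64(386.7), np.float64(351.2)), (376, 346, 22, 11, 149))]
side yellow []
side green []
side blue [((np.float64(427.5), np.float64(200.6)), (413, 186, 31, 28, 216)), ((np.float64(359.6), np.float64(293.0)), (349, 286, 21, 15, 189)), ((np.float64(350.9), np.float64(344.3)), (340, 341, 22, 8, 114))]
```

View pics/otop.png

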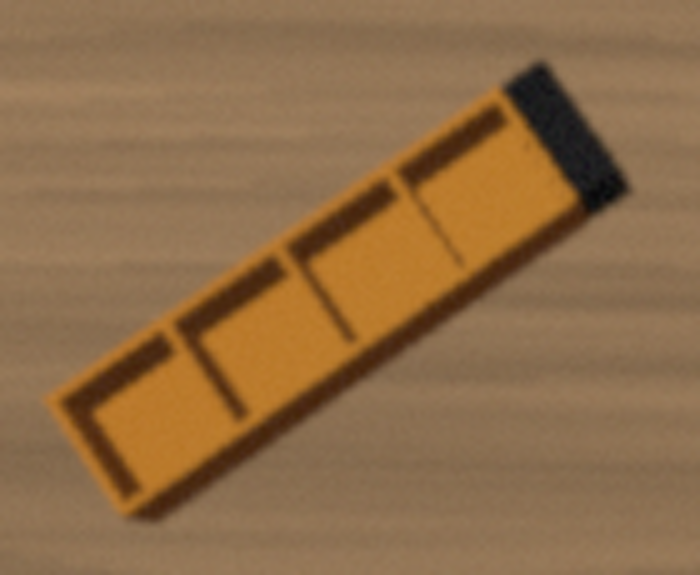

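View pics/oside.png

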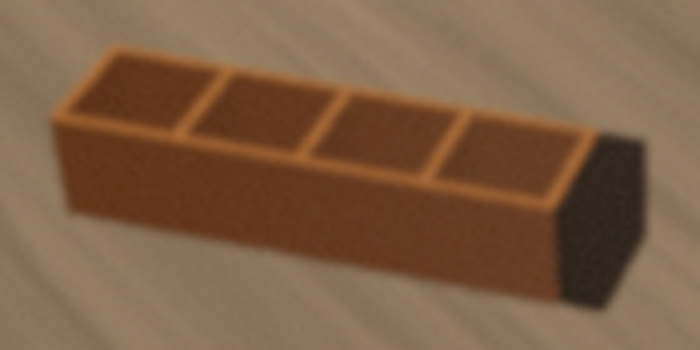

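```bash
python3 - <<'E'
from h import *
np.set_printoptions(precision=4,suppress=True)
def px(l,o): return (np.array(l)+.5)/5-.5+o
ct=px([(47,400),(125,515),(502,88),(583,210)],(135,200)); cs=px([(117,47),(53,120),(597,130),(553,210)],(160,175))
# order: (which side) far/near
for n,c in(("top",ct),("side",cs)):
    P=plane(n,c,.046); print(n,P[:,:2],"sides",[round(np.linalg.norm(P[i]-P[j]),4) for i,j in((0,1),(2,3),(0,2),(1,3))],"ctr",P.mean(0)[:2])
    v=P[2]+P[3]-P[0]-P[1]; print("yaw",np.arctan2(v[1],v[0])-np.pi/2)
for a,b in zip(ct,cs): print("corner tri",*tri(a,b))
im={n:cv2.imread(f"pics/{n}0.png")[:,:,::-1].copy() for n in("top","side")}
G={}
for c in HUE:
    t=[b for b in blobs(im["top"],c,110) if b[0][0]>385 and 200<b[0][1]<300]
    s=[b for b in blobs(im["side"],c,90) if b[0][0]>330 and b[0][1]>280]
    t.sort(key=lambda b:b[0][1]); s.sort(key=lambda b:b[0][1])
    print(c,[b[1] for b in t+s])
    G[c]=plane("top",[t[-1][0]],.05)[0],plane("side",[s[-1][0]],.05)[0]
    print(" clip",G[c][0][:2],G[c][1][:2]," cap tri",*tri(t[0][0],s[0][0])," capTop z.113",plane("top",[t[0][0]],.113)[0][:2])
P={c:(g[0]+g[1])/2 for c,g in G.items()}
o=["yellow","green","red","blue"]; Y=np.array([75,25,-25,-75])/1e3
A=np.array([P[c][:2] for c in o]); v=(A-A.mean(0)).T@Y; yaw=np.arctan2(v[1],v[0])-np.pi/2
ex=np.array([np.cos(yaw),np.sin(yaw)]);ey=np.array([-ex[1],ex[0]])
ctr=A.mean(0)-.035*ex; print("scale",np.linalg.norm(v)/(Y@Y),"yaw",yaw,"ctr",ctr)
for c,y in zip(o,Y): print(c,ctr+ey*y)
E
```

```text
top [[0.4521 0.3183]
 [0.4102 0.2864]
 [0.5729 0.1541]
 [0.5265 0.1217]] sides [np.float64(0.0527), np.float64(0.0566), np.float64(0.2039), np.float64(0.2015)] ctr [0.4904 0.2201]
yaw -2.5170020128365502
side [[0.4532 0.3199]
 [0.4097 0.288 ]
 [0.5731 0.1574]
 [0.5299 0.1248]] sides [np.float64(0.054), np.float64(0.0541), np.float64(0.2019), np.float64(0.2027)] ctr [0.4915 0.2225]
yaw -2.506303927894263
corner tri [0.4521 0.3178 0.0475] 0.00036899082530431635
corner tri [0.4097 0.2863 0.0469] 0.0011485387284676067
corner tri [0.5717 0.154  0.0486] 0.0015065867775059325
corner tri [0.5265 0.121  0.0496] 0.0015066449616349424
red [(426, 239, 22, 21, 354), (432, 262, 17, 15, 127), (382, 289, 27, 29, 632), (375, 345, 24, 13, 208)]
 clip [ 0.4784 -0.2317] [ 0.4774 -0.2318]  cap tri [ 0.5052 -0.2105  0.1107] 0.0014887112410469725  capTop z.113 [ 0.5054 -0.2104]
yellow [(467, 203, 23, 23, 378), (472, 229, 16, 16, 122), (457, 300, 28, 30, 535), (449, 359, 25, 13, 226)]
 clip [ 0.5416 -0.3093] [ 0.5405 -0.3091]  cap tri [ 0.5686 -0.2862  0.1148] 3.553516033241636e-05  capTop z.113 [ 0.569  -0.2868]
green [(448, 223, 20, 21, 305), (453, 246, 15, 14, 100), (419, 296, 26, 28, 574), (412, 353, 24, 11, 175)]
 clip [ 0.5098 -0.2698] [ 0.5092 -0.2705]  cap tri [ 0.5351 -0.2492  0.1112] 0.0016480913970984277  capTop z.113 [ 0.5354 -0.2492]
blue [(406, 257, 21, 20, 335), (412, 279, 17, 15, 114), (347, 284, 25, 27, 523), (339, 339, 24, 12, 182)]
 clip [ 0.4469 -0.1927] [ 0.4461 -0.1929]  cap tri [ 0.474  -0.1733  0.1115] 0.0009507760340687313  capTop z.113 [ 0.4742 -0.1733]
scale 0.9991675359755438 yaw -2.458983080009242 ctr [ 0.5209 -0.2289]
yellow [ 0.5682 -0.2871]
green [ 0.5367 -0.2483]
red [ 0.5051 -0.2095]
blue [ 0.4736 -0.1707]
```

```bash
cat > to.py <<'E'
# shift and turn, in the tool's axes, from the present pose to x y z phi (phi: world angle of the closing line)
import sys, numpy as np
from rig import manip, grab_frame, camera_info
from scipy.spatial.transform import Rotation as R
x,y,z,f=map(float,sys.argv[1:5]); o=manip.get_obs(); r=R.from_quat(o["tool_rot"])
t=R.from_matrix(np.array([[-np.sin(f),np.cos(f),0],[np.cos(f),np.sin(f),0],[0,0,-1]]).T if 0 else np.array([[-np.sin(f),np.cos(f),0],[np.cos(f),np.sin(f),0],[0,0,-1.]]))
d=r.inv().apply(np.array([x,y,z])-o["tcp_pos"]); w=(r.inv()*t).as_rotvec()
print("d",d.round(4),"w",w.round(3),"t",round(o["clock"],2),"tcp",o["tcp_pos"].round(4),"|d|",np.linalg.norm(d).round(3))
E
sed -i 's/t=R.from_matrix(.*/c,s=np.cos(f),np.sin(f); t=R.from_matrix([[-s,c,0],[c,s,0],[0,0,-1]])/' to.py
python3 to.py 0.5688 -0.2868 0.22 0.6826
```

```text
d [-0.6371 -0.5223 -0.0244] w [-0.001  0.     0.417] t 0.1 tcp [0.238  0.4676 0.1952] |d| 0.824
```

Units first: shifts go in shares of 80 cm and turns go in shares of 2 rad. So -0.637 m / 0.8 = -0.7963, -0.522 m / 0.8 = -0.6525, 0.417 rad / 2 = 0.2085.

Request:
inch_along:
  moves:
    - {"xyz":[-0.0625,-0.05,-0.025],"turn_vec":[0,0,0.025],"finger_gap":1}
    - {"xyz":[-0.7963,-0.6525,-0.0305],"turn_vec":[-0.0005,0,0.2085],"finger_gap":1}
    - {"xyz":[-0.7963,-0.6525,-0.0305],"turn_vec":[-0.0005,0,0.2085],"finger_gap":1}
    - {"xyz":[-0.7963,-0.6525,-0.0305],"turn_vec":[-0.0005,0,0.2085],"finger_gap":1}
    - {"xyz":[-0.7963,-0.6525,-0.0305],"turn_vec":[-0.0005,0,0.2085],"finger_gap":1}
    - {"xyz":[-0.7963,-0.6525,-0.0305],"turn_vec":[-0.0005,0,0.2085],"finger_gap":1}
    - {"xyz":[-0.7963,-0.6525,-0.0305],"turn_vec":[-0.0005,0,0.2085],"finger_gap":1}
    - {"xyz":[-0.7963,-0.6525,-0.0305],"turn_vec":[-0.0005,0,0.2085],"finger_gap":1}
    - {"xyz":[-0.7963,-0.6525,-0.0305],"turn_vec":[-0.0005,0,0.2085],"finger_gap":1}
    - {"xyz":[-0.7963,-0.6525,-0.0305],"turn_vec":[-0.0005,0,0.2085],"finger_gap":1}
    - {"xyz":[-0.7963,-0.6525,-0.0305],"turn_vec":[-0.0005,0,0.2085],"finger_gap":1}
    - {"xyz":[-0.7963,-0.6525,-0.0305],"turn_vec":[-0.0005,0,0.2085],"finger_gap":1}
    - {"xyz":[-0.7963,-0.6525,-0.0305],"turn_vec":[-0.0005,0,0.2085],"finger_gap":1}
    - {"xyz":[-0.7963,-0.6525,-0.0305],"turn_vec":[-0.0005,0,0.2085],"finger_gap":1}
    - {"xyz":[-0.7963,-0.6525,-0.0305],"turn_vec":[-0.0005,0,0.2085],"finger_gap":1}
    - {"xyz":[-0.7963,-0.6525,-0.0305],"turn_vec":[-0.0005,0,0.2085],"finger_gap":1}
    - {"xyz":[-0.7963,-0.6525,-0.0305],"turn_vec":[-0.0005,0,0.2085],"finger_gap":1}
    - {"xyz":[-0.7963,-0.6525,-0.0305],"turn_vec":[-0.0005,0,0.2085],"finger_gap":1}
    - {"xyz":[-0.7963,-0.6525,-0.0305],"turn_vec":[-0.0005,0,0.2085],"finger_gap":1}
    - {"xyz":[-0.7963,-0.6525,-0.0305],"turn_vec":[-0.0005,0,0.2085],"finger_gap":1}
  grip_force: 60

```text
clock: 2.1
tcp_pos: [0.5687, -0.2853, 0.2201]
tool_rot: [0.429, 0.903, 0.001, -0.0]
force: [0.1, 0.8, -0.7]
opening: 1.0
gripper_force: 0.0
```

```bash
python3 to.py 0.5688 -0.2868 0.22 0.6826
```

```text
d [-0.0012 -0.0009  0.0001] w [ 0.001 -0.001  0.001] t 2.1 tcp [ 0.5687 -0.2853  0.2201] |d| 0.001
```

To row units: 0.11 m / 0.8 = 0.1375, 0.08 m / 0.8 = 0.1.

Request:
inch_along:
  moves:
    - {"xyz":[0,0,0.05],"finger_gap":1}
    - {"xyz":[0,0,0.1],"finger_gap":1}
    - {"xyz":[0,0,0.1375],"finger_gap":1}
    - {"xyz":[0,0,0.1375],"finger_gap":1}
    - {"xyz":[0,0,0.1375],"finger_gap":1}

```text
clock: 2.6
tcp_pos: [0.5692, -0.2855, 0.1113]
tool_rot: [0.429, 0.903, 0.0, 0.0]
force: [0.7, 0.1, -0.1]
opening: 0.999
gripper_force: 0.0
```

```bash
python3 to.py 0.5688 -0.2868 0.086 0.6826
python3 - <<'E'
from h import *
cv2.imwrite("pics/s1.png",grab_frame("side")[:,:,::-1])
E
```

```text
d [-0.0008 -0.0012  0.0253] w [0.001 0.    0.001] t 2.6 tcp [ 0.5692 -0.2855  0.1113] |d| 0.025
```

View pics/s1.png

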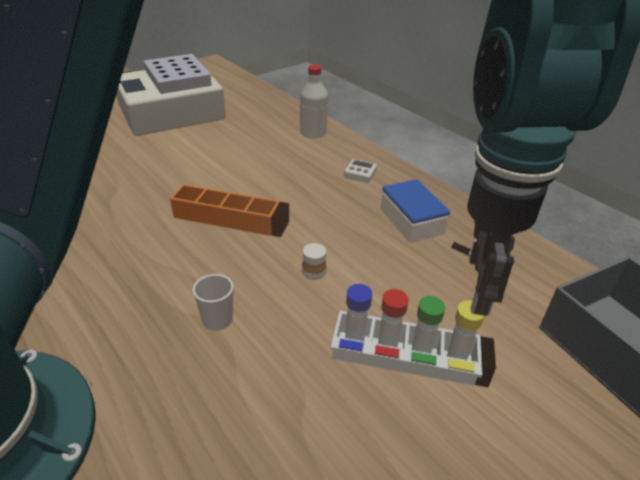

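```bash
python3 - <<'E'
from h import *
K,D,R,t=cam("side"); T=np.array([.5692,-.2855,.1113+.013]); u=np.array([.776,.631,0])
print(-R.T@t, cv2.projectPoints(np.array([T,T+.0425*u,T-.0425*u,T+[0,0,.1]]),cv2.Rodrigues(R)[0],t,K,D)[0].reshape(-1,2))
b=cv2.imread("pics/s1.png")[220:380,400:560]
cv2.imwrite("pics/s1c.png",cv2.resize(b,None,fx=3.7,fy=3.7,interpolation=cv2.INTER_CUBIC))
E
```

```text
[ 0.10753102 -0.51822706  0.61164054] [[471.96388036 306.5378121 ]
 [471.32364046 284.52945313]
 [472.67601043 330.79027146]
 [489.82846908 247.82971732]]
```

View pics/s1c.png

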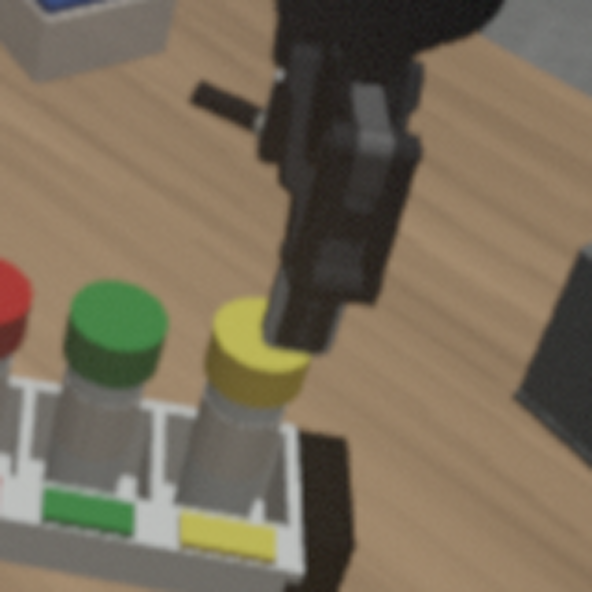

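```bash
python3 - <<'E'
from h import *
T=np.array([.5692,-.2855])
for z in (.112,.124,.14):
  for p in ((474,309),(481,313),(488,315)):
    P=plane("side",[p],z)[0][:2]; d=P-T; print(z,p,P.round(4),"along y",(d@[.776,.631]).round(4),"along x",(d@[-.631,.776]).round(4))
im=grab_frame("top"); cv2.imwrite("pics/t1.png",cv2.resize(im[150:310,380:540,::-1],None,fx=3.7,fy=3.7,interpolation=cv2.INTER_CUBIC))
E
```

```text
0.112 (474, 309) [ 0.5794 -0.2841] along y 0.0087 along x -0.0054
0.112 (481, 313) [ 0.5809 -0.2944] along y 0.0035 along x -0.0143
0.112 (488, 315) [ 0.5853 -0.3022] along y 0.002 along x -0.0232
0.124 (474, 309) [ 0.568  -0.2898] along y -0.0036 along x -0.0026
0.124 (481, 313) [ 0.5695 -0.2997] along y -0.0087 along x -0.0113
0.124 (488, 315) [ 0.5739 -0.3074] along y -0.0102 along x -0.02
0.14 (474, 309) [ 0.5529 -0.2973] along y -0.0201 along x 0.0011
0.14 (481, 313) [ 0.5544 -0.3069] along y -0.025 along x -0.0073
0.14 (488, 315) [ 0.5586 -0.3143] along y -0.0265 along x -0.0157
```

View pics/t1.png

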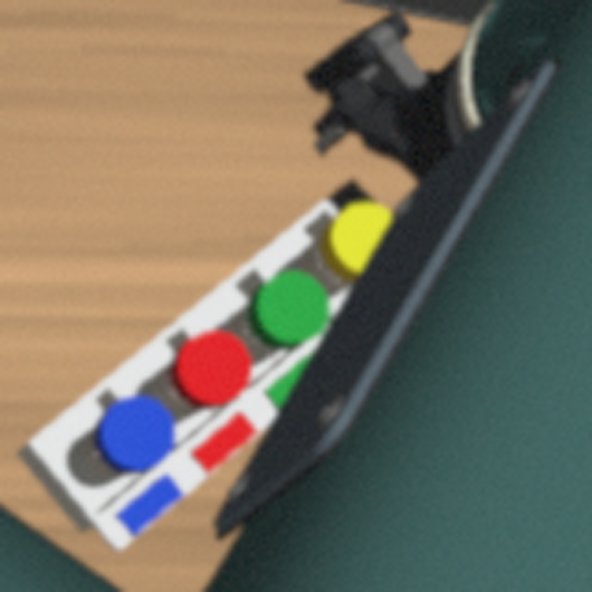

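```bash
python3 - <<'E'
from h import *
from scipy.spatial.transform import Rotation as Ro
o=manip.get_obs(); print(o["joints"].round(3),o["tcp_pos"].round(4),o["tool_rot"].round(3))
T=o["tcp_pos"]; Rt=Ro.from_quat(o["tool_rot"]).as_matrix()
pts=np.array([[0,0,0],T,T-.013*Rt[:,2]+.0425*Rt[:,1],T-.013*Rt[:,2]-.0425*Rt[:,1],T-.073*Rt[:,2],T-.12*Rt[:,2],[.238,.468,.196]])
im=grab_frame("top")[:,:,::-1].copy()
for n in("top","side"):
    K,D,R,t=cam(n); p=cv2.projectPoints(pts,cv2.Rodrigues(R)[0],t,K,D)[0].reshape(-1,2); print(n,p.round(0).tolist())
cv2.imwrite("pics/t2.png",im)
E
```

```text
[-5.940e-01  4.870e-01  7.700e-02  1.158e+00  1.000e-03  2.940e-01] [ 0.57   -0.2864  0.1123] [0.429 0.903 0.    0.002]
top [[313.0, 533.0], [478.0, 214.0], [464.0, 194.0], [496.0, 231.0], [492.0, 204.0], [503.0, 196.0], [7.0, 408.0]]
side [[-24.0, 446.0], [471.0, 313.0], [472.0, 284.0], [474.0, 330.0], [483.0, 272.0], [492.0, 243.0], [22.0, 116.0]]
```

View pics/t2.png

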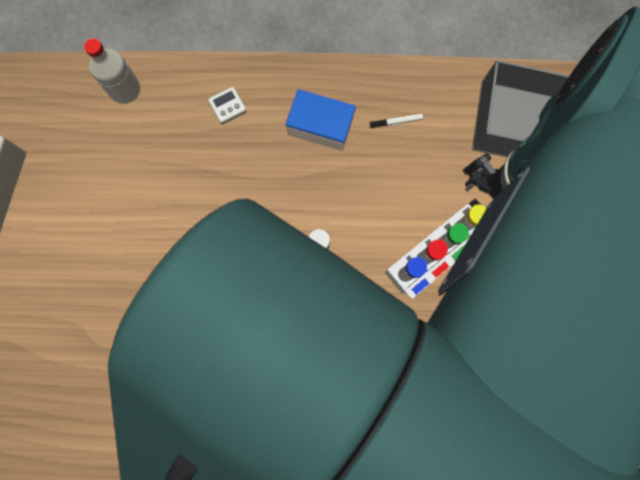

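To row units: 0.2 m / 0.8 = 0.25, -0.05 m / 0.8 = -0.0625.

Request:
inch_along:
  moves:
    - {"xyz":[0,0,-0.0625],"finger_gap":1}
    - {"xyz":[0,0,-0.125],"finger_gap":1}
    - {"xyz":[0.25,0.125,-0.125],"finger_gap":0}
    - {"xyz":[0.25,0.125,-0.125],"finger_gap":0}
    - {"xyz":[0.25,0.125,-0.125],"finger_gap":0}
    - {"xyz":[0.25,0.125,-0.125],"finger_gap":0}
    - {"xyz":[0.25,0.125,-0.125],"finger_gap":0}
    - {"xyz":[0.25,0.125,-0.125],"finger_gap":0}
    - {"xyz":[0.25,0.125,-0.125],"finger_gap":0}
    - {"xyz":[0.25,0.125,-0.125],"finger_gap":0}
    - {"xyz":[0.25,0.125,-0.125],"finger_gap":0}
    - {"xyz":[0.25,0.125,-0.125],"finger_gap":0}

```text
clock: 3.95
tcp_pos: [0.5206, -0.0688, 0.21]
tool_rot: [0.43, 0.903, 0.0, 0.0]
force: [1.0, -0.5, -0.8]
opening: 0.001
gripper_force: 0.0
```

```bash
python3 - <<'E'
from h import *
T=manip.get_obs()["tcp_pos"]; out=[]
for n in("top","side"):
    im=grab_frame(n)[:,:,::-1]; K,D,R,t=cam(n)
    p=cv2.projectPoints(T.reshape(1,3),cv2.Rodrigues(R)[0],t,K,D)[0].ravel(); x,y=p.astype(int); print(n,T,p, "crop origin",x-50,y-75)
    out.append(cv2.resize(im[y-75:y+75,x-50:x+50],None,fx=4,fy=4,interpolation=cv2.INTER_CUBIC))
cv2.imwrite("pics/chk.png",np.hstack(out))
E
```

```text
top [ 0.52057759 -0.06875784  0.21003183] [361.75378293 228.13312084] crop origin 311 153
side [ 0.52057759 -0.06875784  0.21003183] [339.08526459 190.44069304] crop origin 289 115
```

View pics/chk.png

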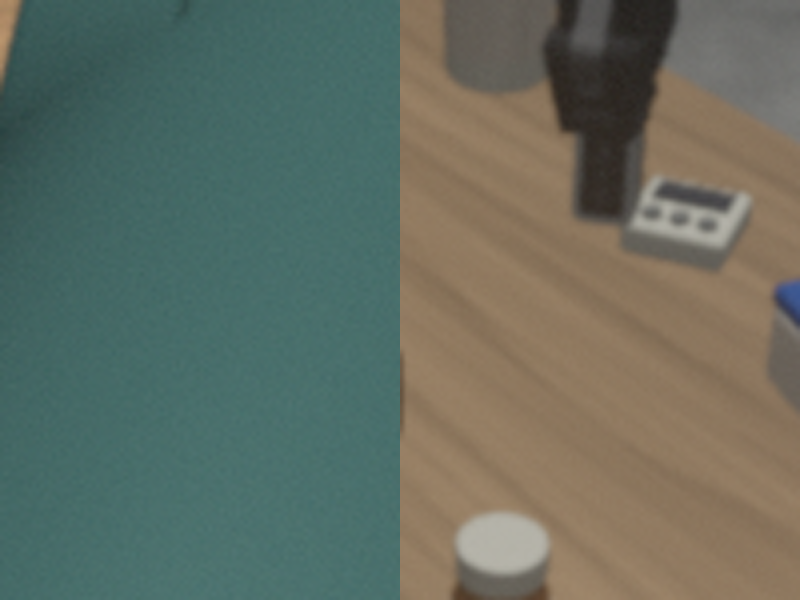

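```bash
python3 to.py 0.69 0.10 0.2 0.6826; python3 - <<'E'
from h import *
K,D,R,t=cam("top"); print(-R.T@t)
E
```

```text
d [0.0239 0.2378 0.0102] w [ 0.001 -0.    -0.   ] t 4.05 tcp [ 0.5205 -0.0685  0.21  ] |d| 0.239
[0.3591509  0.0099949  0.97376311]
```

To row units: 0.238 m / 0.8 = 0.2975, 0.024 m / 0.8 = 0.03.

Request:
inch_along:
  moves:
    - {"xyz":[0.03,0.2975,0.0125],"finger_gap":0}
    - {"xyz":[0.03,0.2975,0.0125],"finger_gap":0}
    - {"xyz":[0.03,0.2975,0.0125],"finger_gap":0}
    - {"xyz":[0.03,0.2975,0.0125],"finger_gap":0}
    - {"xyz":[0.03,0.2975,0.0125],"finger_gap":0}
    - {"xyz":[0.03,0.2975,0.0125],"finger_gap":0}
    - {"xyz":[0.03,0.2975,0.0125],"finger_gap":0}
    - {"xyz":[0.03,0.2975,0.0125],"finger_gap":0}
    - {"xyz":[0.03,0.2975,0.0125],"finger_gap":0}

```text
clock: 4.95
tcp_pos: [0.6894, 0.0998, 0.201]
tool_rot: [0.43, 0.903, 0.001, 0.0]
force: [-0.4, -0.3, 0.1]
opening: -0.0
gripper_force: 0.0
```

```bash
python3 - <<'E'
from h import *
o=manip.get_obs();T=o["tcp_pos"]; out=[]; print(o["joints"].round(3))
for n in("top","side"):
    im=grab_frame(n)[:,:,::-1]; K,D,R,t=cam(n); cv2.imwrite(f"pics/chk2{n}.png",im)
    p=cv2.projectPoints(T.reshape(1,3),cv2.Rodrigues(R)[0],t,K,D)[0].ravel(); x,y=p.astype(int); print(n,T,p, "crop origin",x-50,y-75)
    out.append(cv2.resize(im[y-75:y+75,x-50:x+50],None,fx=4,fy=4,interpolation=cv2.INTER_CUBIC))
cv2.imwrite("pics/chk2.png",np.hstack(out))
E
```

```text
[2.700e-02 5.800e-01 4.850e-01 1.475e+00 1.000e-03 9.160e-01]
top [0.68943841 0.0998292  0.20103555] [257.60252704 126.85437852] crop origin 207 51
side [0.68943841 0.0998292  0.20103555] [349.05677305 121.34363933] crop origin 299 46
```

View pics/chk2.png

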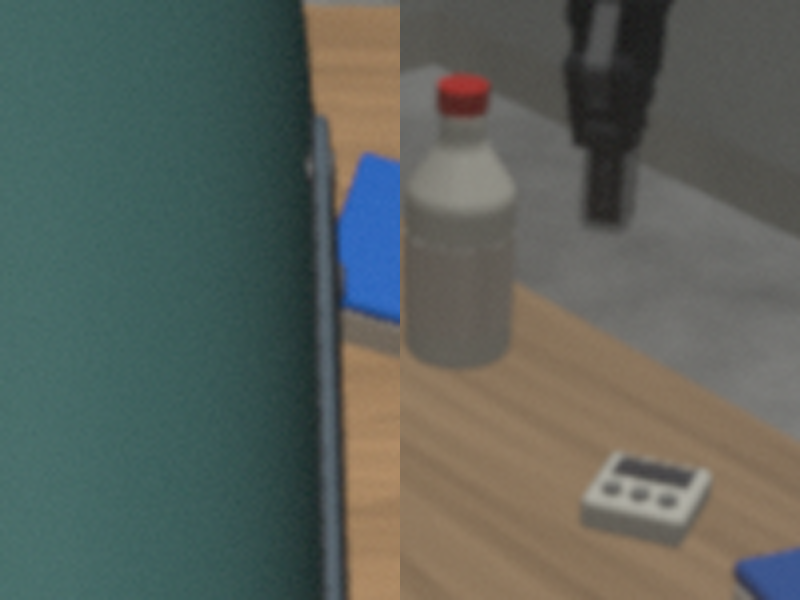

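```bash
python3 - <<'E'
from h import *
from scipy.optimize import least_squares
K,D,R,t=cam("side")
P=[([.5206,-.0688,.21],(339,170.5)),([.6894,.0998,.201],(350.3,103)),(np.array([.5692,-.2855,.1243])-.05*np.array([.776,.631,0]),(481,313))]
pj=lambda X:cv2.projectPoints(np.array(X,float).reshape(1,3),cv2.Rodrigues(R)[0],t,K,D)[0].ravel()
for X,u in P:
    f=least_squares(lambda d:pj(np.array(X)+[0,0,d[0]])-u,[0]); print("dz",f.x,f.fun)
f=least_squares(lambda d:np.r_[[pj(np.array(X)+d)-u for X,u in P]].ravel(),[0,0,0]); print(f.x,f.fun, np.linalg.svd(f.jac)[1])
E
```

```text
dz [0.03261146] [1.32548662 0.08066454]
dz [0.0346964] [0.00967995 0.00066373]
dz [0.04048034] [-0.92295198 -0.29659794]
[0.00240746 0.00159876 0.03398024] [ 1.94399445 -1.81175817  0.4055084  -0.2660117  -1.96594585  1.75962089] [1269.28404461 1247.68249632  264.50700234]
```

```bash
python3 to.py 0.5688 -0.2866 0.19 0.6826
```

```text
d [-0.224  -0.3375  0.0106] w [ 0.002  0.    -0.001] t 5.05 tcp [0.6896 0.1    0.2011] |d| 0.405
```

To row units: -0.338 m / 0.8 = -0.4225, -0.224 m / 0.8 = -0.28.

Request:
inch_along:
  moves:
    - {"xyz":[-0.28,-0.4225,0.0125],"finger_gap":1}
    - {"xyz":[-0.28,-0.4225,0.0125],"finger_gap":1}
    - {"xyz":[-0.28,-0.4225,0.0125],"finger_gap":1}
    - {"xyz":[-0.28,-0.4225,0.0125],"finger_gap":1}
    - {"xyz":[-0.28,-0.4225,0.0125],"finger_gap":1}
    - {"xyz":[-0.28,-0.4225,0.0125],"finger_gap":1}
    - {"xyz":[-0.28,-0.4225,0.0125],"finger_gap":1}
    - {"xyz":[-0.28,-0.4225,0.0125],"finger_gap":1}
    - {"xyz":[-0.28,-0.4225,0.0125],"finger_gap":1}
    - {"xyz":[-0.28,-0.4225,0.0125],"finger_gap":1}
    - {"xyz":[-0.28,-0.4225,0.0125],"finger_gap":1}
    - {"xyz":[-0.28,-0.4225,0.0125],"finger_gap":1}
    - {"xyz":[-0.28,-0.4225,0.0125],"finger_gap":1}

```text
clock: 6.35
tcp_pos: [0.5695, -0.2851, 0.1902]
tool_rot: [0.429, 0.903, 0.001, 0.0]
force: [-0.9, -0.8, 0.8]
opening: 1.0
gripper_force: 0.0
```

```bash
python3 to.py 0.5688 -0.2866 0.053 0.6826
```

```text
d [-0.0007 -0.0016  0.1372] w [ 0.001 -0.     0.002] t 6.35 tcp [ 0.5695 -0.2851  0.1902] |d| 0.137
```

Descend, close at low force, and look.

To row units: 0.137 m / 0.8 = 0.1713, 0.12 m / 0.8 = 0.15.

Request:
inch_along:
  moves:
    - {"xyz":[0,0,0.0625],"finger_gap":1}
    - {"xyz":[0,0,0.125],"finger_gap":1}
    - {"xyz":[0,0,0.15],"finger_gap":1}
    - {"xyz":[0,0,0.1713],"finger_gap":1}
    - {"xyz":[0,0,0.1713],"finger_gap":1}
    - {"xyz":[0,0,0.1713],"finger_gap":0}
    - {"xyz":[0,0,0.1713],"finger_gap":0}
    - {"xyz":[0,0,0.1713],"finger_gap":0}
    - {"xyz":[0,0,0.1713],"finger_gap":0}
    - {"xyz":[0,0,0.1713],"finger_gap":0}
    - {"xyz":[0,0,0.1713],"finger_gap":0}
    - {"xyz":[0,0,0.1713],"finger_gap":0}
    - {"xyz":[0,0,0.1713],"finger_gap":0}
  grip_force: 40

```text
clock: 7.65
tcp_pos: [0.5697, -0.2865, 0.054]
tool_rot: [0.429, 0.903, 0.0, 0.001]
force: [0.1, 0.9, 6.0]
opening: 0.397
gripper_force: 39.4
```

```bash
python3 - <<'E'
from h import *
im=grab_frame("side")[:,:,::-1]; cv2.imwrite("pics/g1.png",cv2.resize(im[220:380,400:560],None,fx=3.7,fy=3.7,interpolation=cv2.INTER_CUBIC))
E
```

```text
(no output)
```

View pics/g1.png

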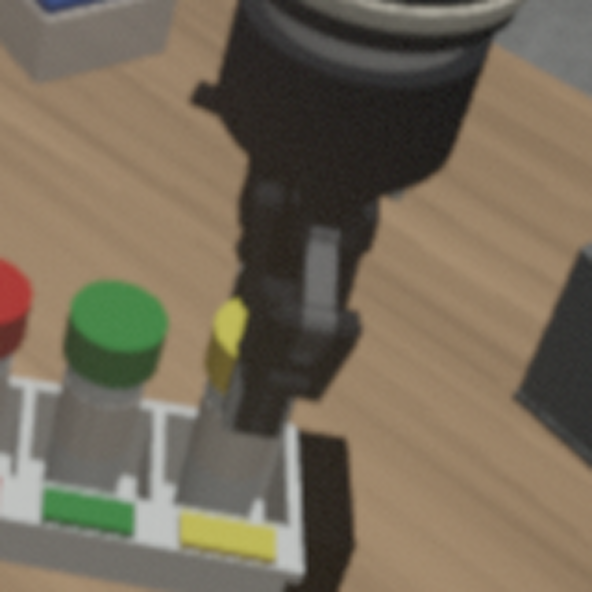

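To row units: -0.15 m / 0.8 = -0.1875, -0.13 m / 0.8 = -0.1625.

Request:
inch_along:
  moves:
    - {"xyz":[0,0,-0.025],"finger_gap":0}
    - {"xyz":[0,0,-0.0625],"finger_gap":0}
    - {"xyz":[0,0,-0.1125],"finger_gap":0}
    - {"xyz":[0,0,-0.1625],"finger_gap":0}
    - {"xyz":[0,0,-0.1875],"finger_gap":0}
    - {"xyz":[0,0,-0.1875],"finger_gap":0}
  grip_force: 60

```text
clock: 8.3
tcp_pos: [0.5702, -0.287, 0.2064]
tool_rot: [0.429, 0.903, 0.0, 0.003]
force: [-1.3, -0.6, -0.7]
opening: 0.392
gripper_force: 59.6
```

```bash
python3 to.py 0.536 0.1604 0.20 0.6295
```

```text
d [0.3687 0.2558 0.0052] w [0.003 0.005 0.053] t 8.3 tcp [ 0.5702 -0.287   0.2064] |d| 0.449
```

To row units: 0.369 m / 0.8 = 0.4613, 0.256 m / 0.8 = 0.32, 0.053 rad / 2 = 0.0265.

Request:
inch_along:
  moves:
    - {"xyz":[0.0375,0.025,0],"finger_gap":0}
    - {"xyz":[0.4613,0.32,0.0038],"turn_vec":[0,0,0.0265],"finger_gap":0}
    - {"xyz":[0.4613,0.32,0.0038],"turn_vec":[0,0,0.0265],"finger_gap":0}
    - {"xyz":[0.4613,0.32,0.0038],"turn_vec":[0,0,0.0265],"finger_gap":0}
    - {"xyz":[0.4613,0.32,0.0038],"turn_vec":[0,0,0.0265],"finger_gap":0}
    - {"xyz":[0.4613,0.32,0.0038],"turn_vec":[0,0,0.0265],"finger_gap":0}
    - {"xyz":[0.4613,0.32,0.0038],"turn_vec":[0,0,0.0265],"finger_gap":0}
    - {"xyz":[0.4613,0.32,0.0038],"turn_vec":[0,0,0.0265],"finger_gap":0}
    - {"xyz":[0.4613,0.32,0.0038],"turn_vec":[0,0,0.0265],"finger_gap":0}
    - {"xyz":[0.4613,0.32,0.0038],"turn_vec":[0,0,0.0265],"finger_gap":0}
    - {"xyz":[0.4613,0.32,0.0038],"turn_vec":[0,0,0.0265],"finger_gap":0}
    - {"xyz":[0.4613,0.32,0.0038],"turn_vec":[0,0,0.0265],"finger_gap":0}
    - {"xyz":[0.4613,0.32,0.0038],"turn_vec":[0,0,0.0265],"finger_gap":0}
    - {"xyz":[0.4613,0.32,0.0038],"turn_vec":[0,0,0.0265],"finger_gap":0}

```text
clock: 9.7
tcp_pos: [0.535, 0.1603, 0.2002]
tool_rot: [0.454, 0.891, 0.0, 0.0]
force: [0.0, -0.2, -0.3]
opening: 0.386
gripper_force: 59.7
```

```bash
python3 to.py 0.536 0.1604 0.054 0.6295
```

```text
d [-0.0006  0.0007  0.1462] w [ 0.001 -0.    -0.001] t 9.7 tcp [0.535  0.1603 0.2002] |d| 0.146
```

To row units: 0.09 m / 0.8 = 0.1125, 0.08 m / 0.8 = 0.1.

Request:
inch_along:
  moves:
    - {"xyz":[0,0,0.05],"finger_gap":0}
    - {"xyz":[0,0,0.1],"finger_gap":0}
    - {"xyz":[0,0,0.1125],"finger_gap":0}
    - {"xyz":[0,0,0.1125],"finger_gap":0}

```text
clock: 10.1
tcp_pos: [0.5342, 0.1609, 0.1098]
tool_rot: [0.454, 0.891, -0.0, -0.001]
force: [0.8, 0.7, -0.0]
opening: 0.391
gripper_force: 59.8
```

```bash
python3 - <<'E'
from h import *
im=grab_frame("side")[:,:,::-1].copy(); K,D,R,t=cam("side")
# expected tube axis foot/neck and radius edges
p=cv2.projectPoints(np.array([[.5351,.1603,.06],[.5351,.1603,.1],[.5351,.1603,.046]]),cv2.Rodrigues(R)[0],t,K,D)[0].reshape(-1,2); print(p,manip.get_obs()["tcp_pos"])
cv2.imwrite("pics/p1.png",cv2.resize(im[90:250,160:320],None,fx=3.7,fy=3.7,interpolation=cv2.INTER_CUBIC))
E
```

```text
[[261.43593772 200.63752422]
 [260.48376323 182.59891727]
 [261.75736371 206.73206761]] [0.53512945 0.16121671 0.11115461]
```

View pics/p1.png

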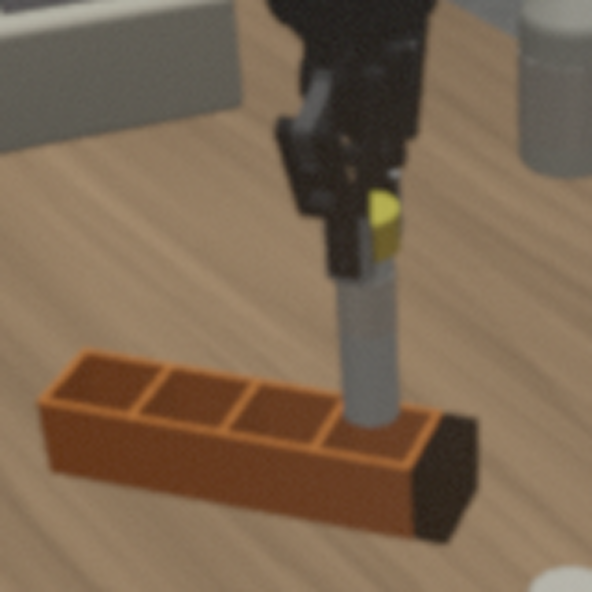

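To row units: 0.053 m / 0.8 = 0.0663, 0.05 m / 0.8 = 0.0625.

Request:
inch_along:
  moves:
    - {"xyz":[0,0,0.025],"finger_gap":0}
    - {"xyz":[0,0,0.05],"finger_gap":0}
    - {"xyz":[0,0,0.0625],"finger_gap":0}
    - {"xyz":[0,0,0.0663],"finger_gap":0}
    - {"xyz":[0,0,0.0663],"finger_gap":0}
    - {"xyz":[0,0,0.0663],"finger_gap":0}

```text
clock: 10.75
tcp_pos: [0.5356, 0.1618, 0.0584]
tool_rot: [0.453, 0.891, 0.001, 0.001]
force: [-0.6, 0.1, -0.4]
opening: 0.391
gripper_force: 59.8
```

```bash
python3 to.py 0.536 0.1604 0.054 0.6295
```

```text
d [-0.0014 -0.0005  0.0044] w [0.002 0.    0.   ] t 10.75 tcp [0.5356 0.1618 0.0584] |d| 0.005
```

To row units: 0.005 m / 0.8 = 0.0063, 0.004 m / 0.8 = 0.005.

Request:
inch_along:
  moves:
    - {"xyz":[-0.0013,0,0.0025],"finger_gap":0}
    - {"xyz":[-0.0013,0,0.005],"finger_gap":0}
    - {"xyz":[-0.0013,0,0.0063],"finger_gap":0}
    - {"xyz":[-0.0013,0,0.0063],"finger_gap":0}

```text
clock: 11.15
tcp_pos: [0.5365, 0.1608, 0.054]
tool_rot: [0.453, 0.891, 0.001, 0.001]
force: [-3.9, -1.0, 21.6]
opening: 0.388
gripper_force: 61.9
```

```bash
python3 to.py 0.536 0.1604 0.054 0.6295
```

```text
d [-0.     -0.0006  0.    ] w [0.003 0.001 0.   ] t 11.15 tcp [0.5365 0.1608 0.054 ] |d| 0.001
```

To row units: -0.13 m / 0.8 = -0.1625, -0.1 m / 0.8 = -0.125.

Request:
inch_along:
  moves:
    - {"xyz":[0,0,-0.0025],"finger_gap":0.5}
    - {"xyz":[0,0,-0.0025],"finger_gap":1}
    - {"xyz":[0,0,-0.0025],"finger_gap":1}
    - {"xyz":[0,0,-0.0025],"finger_gap":1}
    - {"xyz":[0,0,-0.0025],"finger_gap":1}
    - {"xyz":[0,0,-0.0625],"finger_gap":1}
    - {"xyz":[0,0,-0.125],"finger_gap":1}
    - {"xyz":[0,0,-0.1625],"finger_gap":1}
    - {"xyz":[0,0,-0.1625],"finger_gap":1}

```text
clock: 12.05
tcp_pos: [0.5372, 0.161, 0.1864]
tool_rot: [0.453, 0.891, 0.002, 0.003]
force: [0.5, 0.9, -0.6]
opening: 1.0
gripper_force: 0.0
```

```bash
python3 to.py 0.5362 -0.2491 0.18 0.6826
python3 - <<'E'
from h import *
im=grab_frame("side"); b=[b for b in blobs(im,"yellow",90) if b[0][0]<300]; print(b)
K,D,R,t=cam("side"); print(cv2.projectPoints(np.array([[.5351,.1603,.111]]),cv2.Rodrigues(R)[0],t,K,D)[0])
E
```

```text
d [-0.3308 -0.2425  0.0057] w [ 0.006  0.003 -0.053] t 12.05 tcp [0.5372 0.161  0.1864] |d| 0.41
[((np.float64(259.5), np.float64(173.8)), (250, 168, 20, 13, 199))]
[[[260.21273407 177.46860102]]]
```

Units first: shifts go in shares of 80 cm and turns go in shares of 2 rad. So -0.331 m / 0.8 = -0.4138, -0.243 m / 0.8 = -0.3038, -0.053 rad / 2 = -0.0265.

Request:
inch_along:
  moves:
    - {"xyz":[-0.4138,-0.3038,0.0075],"turn_vec":[0.003,0.0015,-0.0265],"finger_gap":1}
    - {"xyz":[-0.4138,-0.3038,0.0075],"turn_vec":[0.003,0.0015,-0.0265],"finger_gap":1}
    - {"xyz":[-0.4138,-0.3038,0.0075],"turn_vec":[0.003,0.0015,-0.0265],"finger_gap":1}
    - {"xyz":[-0.4138,-0.3038,0.0075],"turn_vec":[0.003,0.0015,-0.0265],"finger_gap":1}
    - {"xyz":[-0.4138,-0.3038,0.0075],"turn_vec":[0.003,0.0015,-0.0265],"finger_gap":1}
    - {"xyz":[-0.4138,-0.3038,0.0075],"turn_vec":[0.003,0.0015,-0.0265],"finger_gap":1}
    - {"xyz":[-0.4138,-0.3038,0.0075],"turn_vec":[0.003,0.0015,-0.0265],"finger_gap":1}
    - {"xyz":[-0.4138,-0.3038,0.0075],"turn_vec":[0.003,0.0015,-0.0265],"finger_gap":1}
    - {"xyz":[-0.4138,-0.3038,0.0075],"turn_vec":[0.003,0.0015,-0.0265],"finger_gap":1}
    - {"xyz":[-0.4138,-0.3038,0.0075],"turn_vec":[0.003,0.0015,-0.0265],"finger_gap":1}
    - {"xyz":[-0.4138,-0.3038,0.0075],"turn_vec":[0.003,0.0015,-0.0265],"finger_gap":1}
    - {"xyz":[-0.4138,-0.3038,0.0075],"turn_vec":[0.003,0.0015,-0.0265],"finger_gap":1}
    - {"xyz":[-0.4138,-0.3038,0.0075],"turn_vec":[0.003,0.0015,-0.0265],"finger_gap":1}

```text
clock: 13.4
tcp_pos: [0.5342, -0.2485, 0.1761]
tool_rot: [0.429, 0.903, -0.001, -0.003]
force: [0.1, -0.5, 0.7]
opening: 1.001
gripper_force: 0.0
```

```bash
python3 to.py 0.5362 -0.2491 0.053 0.6826
```

```text
d [-0.0021  0.0018  0.1231] w [-0.005 -0.003  0.002] t 13.4 tcp [ 0.5342 -0.2485  0.1761] |d| 0.123
```

To row units: 0.04 m / 0.8 = 0.05, 0.02 m / 0.8 = 0.025, -0.005 rad / 2 = -0.0025.

Request:
inch_along:
  moves:
    - {"xyz":[0,0,0.025],"turn_vec":[-0.0025,-0.0015,0],"finger_gap":1}
    - {"xyz":[0,0,0.05],"turn_vec":[-0.0025,-0.0015,0],"finger_gap":1}
    - {"xyz":[0,0,0.05],"turn_vec":[-0.0025,-0.0015,0],"finger_gap":1}
    - {"xyz":[0,0,0.05],"turn_vec":[-0.0025,-0.0015,0],"finger_gap":1}

```text
clock: 13.8
tcp_pos: [0.5339, -0.2493, 0.1366]
tool_rot: [0.429, 0.903, 0.0, -0.0]
force: [-0.2, -0.4, -0.9]
opening: 0.998
gripper_force: 0.0
```

```bash
python3 to.py 0.5362 -0.2491 0.053 0.6826
```

```text
d [-0.0014  0.0019  0.0836] w [ 0.    -0.     0.001] t 13.8 tcp [ 0.5339 -0.2493  0.1366] |d| 0.084
```

To row units: 0.083 m / 0.8 = 0.1038, 0.07 m / 0.8 = 0.0875.

Request:
inch_along:
  moves:
    - {"xyz":[-0.0013,0.0013,0.05],"finger_gap":1}
    - {"xyz":[-0.0013,0.0013,0.0875],"finger_gap":1}
    - {"xyz":[-0.0013,0.0013,0.1038],"finger_gap":1}
    - {"xyz":[-0.0013,0.0013,0.1038],"finger_gap":1}
    - {"xyz":[-0.0013,0.0013,0.1038],"finger_gap":0}
    - {"xyz":[-0.0013,0.0013,0.1038],"finger_gap":0}
    - {"xyz":[-0.0013,0.0013,0.1038],"finger_gap":0}
    - {"xyz":[-0.0013,0.0013,0.1038],"finger_gap":0}
    - {"xyz":[-0.0013,0.0013,0.1038],"finger_gap":0}
    - {"xyz":[-0.0013,0.0013,0.1038],"finger_gap":0}
    - {"xyz":[-0.0013,0.0013,0.1038],"finger_gap":0}
    - {"xyz":[-0.0013,0.0013,0.0788],"finger_gap":0}
    - {"xyz":[-0.0013,0.0013,0.0413],"finger_gap":0}
    - {"xyz":[-0.0013,0.0013,-0.0125],"finger_gap":0}
    - {"xyz":[-0.0013,0.0013,-0.0625],"finger_gap":0}
    - {"xyz":[-0.0013,0.0013,-0.0838],"finger_gap":0}
    - {"xyz":[-0.0013,0.0013,-0.0838],"finger_gap":0}
    - {"xyz":[-0.0013,0.0013,-0.0838],"finger_gap":0}
  grip_force: 60

```text
clock: 15.6
tcp_pos: [0.5352, -0.2501, 0.2028]
tool_rot: [0.429, 0.903, 0.0, -0.0]
force: [0.5, -0.2, -0.7]
opening: 0.394
gripper_force: 59.6
```

```bash
python3 to.py 0.5066 0.2008 0.20 0.6295
```

```text
d [0.3678 0.2624 0.0029] w [ 0.    -0.     0.053] t 15.6 tcp [ 0.5352 -0.2501  0.2028] |d| 0.452
```

To row units: 0.368 m / 0.8 = 0.46, 0.262 m / 0.8 = 0.3275, 0.053 rad / 2 = 0.0265.

Request:
inch_along:
  moves:
    - {"xyz":[0.0375,0.025,0],"finger_gap":0}
    - {"xyz":[0.46,0.3275,0.0038],"turn_vec":[0,0,0.0265],"finger_gap":0}
    - {"xyz":[0.46,0.3275,0.0038],"turn_vec":[0,0,0.0265],"finger_gap":0}
    - {"xyz":[0.46,0.3275,0.0038],"turn_vec":[0,0,0.0265],"finger_gap":0}
    - {"xyz":[0.46,0.3275,0.0038],"turn_vec":[0,0,0.0265],"finger_gap":0}
    - {"xyz":[0.46,0.3275,0.0038],"turn_vec":[0,0,0.0265],"finger_gap":0}
    - {"xyz":[0.46,0.3275,0.0038],"turn_vec":[0,0,0.0265],"finger_gap":0}
    - {"xyz":[0.46,0.3275,0.0038],"turn_vec":[0,0,0.0265],"finger_gap":0}
    - {"xyz":[0.46,0.3275,0.0038],"turn_vec":[0,0,0.0265],"finger_gap":0}
    - {"xyz":[0.46,0.3275,0.0038],"turn_vec":[0,0,0.0265],"finger_gap":0}
    - {"xyz":[0.46,0.3275,0.0038],"turn_vec":[0,0,0.0265],"finger_gap":0}
    - {"xyz":[0.46,0.3275,0.0038],"turn_vec":[0,0,0.0265],"finger_gap":0}
    - {"xyz":[0.46,0.3275,0.0038],"turn_vec":[0,0,0.0265],"finger_gap":0}
    - {"xyz":[0.46,0.3275,0.0038],"turn_vec":[0,0,0.0265],"finger_gap":0}
    - {"xyz":[0.46,0.3275,0.05],"turn_vec":[0,0,0.0265],"finger_gap":0}
    - {"xyz":[0.46,0.3275,0.1],"turn_vec":[0,0,0.0265],"finger_gap":0}
    - {"xyz":[0.46,0.3275,0.1],"turn_vec":[0,0,0.0265],"finger_gap":0}
    - {"xyz":[0.46,0.3275,0.1],"turn_vec":[0,0,0.0265],"finger_gap":0}

```text
clock: 17.4
tcp_pos: [0.5062, 0.2002, 0.124]
tool_rot: [0.454, 0.891, -0.0, -0.0]
force: [0.2, -0.5, 0.6]
opening: 0.388
gripper_force: 59.8
```

```bash
python3 to.py 0.5066 0.2008 0.055 0.6295
```

```text
d [0.0002 0.0007 0.069 ] w [-0.    -0.001 -0.   ] t 17.4 tcp [0.5062 0.2002 0.124 ] |d| 0.069
```

Request:
inch_along:
  moves:
    - {"xyz":[0,0,0.0375],"finger_gap":0}
    - {"xyz":[0,0,0.0625],"finger_gap":0}
    - {"xyz":[0,0,0.0775],"finger_gap":0}
    - {"xyz":[0,0,0.0825],"finger_gap":0}
    - {"xyz":[0,0,0.0863],"finger_gap":0}
    - {"xyz":[0,0,0.0863],"finger_gap":0}
    - {"xyz":[0,0,0.0863],"finger_gap":0}

```text
clock: 18.1
tcp_pos: [0.5068, 0.2009, 0.0551]
tool_rot: [0.453, 0.891, 0.001, 0.0]
force: [-0.3, -0.5, -0.5]
opening: 0.388
gripper_force: 59.8
```

```bash
python3 to.py 0.5066 0.2008 0.055 0.6295
```

```text
d [ 0.     -0.0002  0.0001] w [0.001 0.    0.   ] t 18.1 tcp [0.5068 0.2009 0.0551] |d| 0.0
```

To row units: -0.13 m / 0.8 = -0.1625, -0.1 m / 0.8 = -0.125.

Request:
inch_along:
  moves:
    - {"xyz":[0,0,0.0019],"finger_gap":0}
    - {"xyz":[0,0,0.0019],"finger_gap":0}
    - {"xyz":[0,0,0.0019],"finger_gap":0.5}
    - {"finger_gap":1}
    - {"finger_gap":1}
    - {"finger_gap":1}
    - {"finger_gap":1}
    - {"xyz":[0,0,-0.0625],"finger_gap":1}
    - {"xyz":[0,0,-0.125],"finger_gap":1}
    - {"xyz":[0,0,-0.1625],"finger_gap":1}
    - {"xyz":[0,0,-0.1625],"finger_gap":1}
    - {"xyz":[0,0,-0.1625],"finger_gap":1}

```text
clock: 19.3
tcp_pos: [0.5064, 0.2008, 0.1843]
tool_rot: [0.453, 0.891, 0.0, 0.0]
force: [-0.5, -0.6, -0.2]
opening: 0.996
gripper_force: 0.0
```

```bash
python3 to.py 0.5057 -0.2105 0.18 0.6826
python3 - <<'E'
from h import *
im=grab_frame("side"); print({c:[b for b in blobs(im,c,90) if b[0][0]<300 and b[0][1]>120] for c in HUE})
E
```

```text
d [-0.3319 -0.2429  0.0041] w [ 0.001 -0.    -0.053] t 19.3 tcp [0.5064 0.2008 0.1843] |d| 0.411
{'red': [], 'yellow': [((np.float64(259.6), np.float64(173.8)), (250, 168, 20, 13, 197))], 'green': [((np.float64(233.8), np.float64(172.5)), (225, 164, 18, 18, 275))], 'blue': []}
```

Both stand. Now red.

To row units: -0.332 m / 0.8 = -0.415, -0.243 m / 0.8 = -0.3038, -0.053 rad / 2 = -0.0265.

Request:
inch_along:
  moves:
    - {"xyz":[-0.415,-0.3038,0.005],"turn_vec":[0,0,-0.0265],"finger_gap":1}
    - {"xyz":[-0.415,-0.3038,0.005],"turn_vec":[0,0,-0.0265],"finger_gap":1}
    - {"xyz":[-0.415,-0.3038,0.005],"turn_vec":[0,0,-0.0265],"finger_gap":1}
    - {"xyz":[-0.415,-0.3038,0.005],"turn_vec":[0,0,-0.0265],"finger_gap":1}
    - {"xyz":[-0.415,-0.3038,0.005],"turn_vec":[0,0,-0.0265],"finger_gap":1}
    - {"xyz":[-0.415,-0.3038,0.005],"turn_vec":[0,0,-0.0265],"finger_gap":1}
    - {"xyz":[-0.415,-0.3038,0.005],"turn_vec":[0,0,-0.0265],"finger_gap":1}
    - {"xyz":[-0.415,-0.3038,0.005],"turn_vec":[0,0,-0.0265],"finger_gap":1}
    - {"xyz":[-0.415,-0.3038,0.005],"turn_vec":[0,0,-0.0265],"finger_gap":1}
    - {"xyz":[-0.415,-0.3038,0.005],"turn_vec":[0,0,-0.0265],"finger_gap":1}
    - {"xyz":[-0.415,-0.3038,0.005],"turn_vec":[0,0,-0.0265],"finger_gap":1}
    - {"xyz":[-0.415,-0.3038,0.005],"turn_vec":[0,0,-0.0265],"finger_gap":1}
    - {"xyz":[-0.415,-0.3038,0.005],"turn_vec":[0,0,-0.0265],"finger_gap":1}
    - {"xyz":[-0.415,-0.3038,0.055],"turn_vec":[0,0,-0.0265],"finger_gap":1}
    - {"xyz":[-0.415,-0.3038,0.055],"turn_vec":[0,0,-0.0265],"finger_gap":1}
    - {"xyz":[-0.415,-0.3038,0.055],"turn_vec":[0,0,-0.0265],"finger_gap":1}

```text
clock: 20.95
tcp_pos: [0.5052, -0.2099, 0.1405]
tool_rot: [0.429, 0.903, 0.0, -0.001]
force: [0.1, 0.1, 0.5]
opening: 1.0
gripper_force: 0.0
```

```bash
python3 to.py 0.5057 -0.2105 0.053 0.6826
```

```text
d [-0.001   0.0001  0.0875] w [-0.    -0.001  0.001] t 20.95 tcp [ 0.5052 -0.2099  0.1405] |d| 0.087
```

To row units: 0.087 m / 0.8 = 0.1088, 0.07 m / 0.8 = 0.0875.

Request:
inch_along:
  moves:
    - {"xyz":[-0.0013,0,0.05],"finger_gap":1}
    - {"xyz":[-0.0013,0,0.0875],"finger_gap":1}
    - {"xyz":[-0.0013,0,0.1088],"finger_gap":1}
    - {"xyz":[-0.0013,0,0.1088],"finger_gap":1}
    - {"xyz":[-0.0013,0,0.1088],"finger_gap":0}
    - {"xyz":[-0.0013,0,0.1088],"finger_gap":0}
    - {"xyz":[-0.0013,0,0.1088],"finger_gap":0}
    - {"xyz":[-0.0013,0,0.1088],"finger_gap":0}
    - {"xyz":[-0.0013,0,0.1088],"finger_gap":0}
    - {"xyz":[-0.0013,0,0.1088],"finger_gap":0}
    - {"xyz":[-0.0013,0,0.1088],"finger_gap":0}
    - {"xyz":[-0.0013,0,0.0838],"finger_gap":0}
    - {"xyz":[-0.0013,0,0.0463],"finger_gap":0}
    - {"xyz":[-0.0013,0,-0.0063],"finger_gap":0}
    - {"xyz":[-0.0013,0,-0.0563],"finger_gap":0}
    - {"xyz":[-0.0013,0,-0.0788],"finger_gap":0}
    - {"xyz":[-0.0013,0,-0.0788],"finger_gap":0}
    - {"xyz":[-0.0013,0,-0.0788],"finger_gap":0}
  grip_force: 60

```text
clock: 22.75
tcp_pos: [0.506, -0.2114, 0.2028]
tool_rot: [0.429, 0.903, 0.0, -0.0]
force: [1.0, 0.5, -1.0]
opening: 0.388
gripper_force: 59.7
```

```bash
python3 to.py 0.4767 0.2412 0.20 0.6295
```

```text
d [0.3696 0.2629 0.0029] w [ 0.    -0.     0.054] t 22.75 tcp [ 0.506  -0.2114  0.2028] |d| 0.454
```

To row units: 0.37 m / 0.8 = 0.4625, 0.263 m / 0.8 = 0.3288, 0.053 rad / 2 = 0.0265.

Request:
inch_along:
  moves:
    - {"xyz":[0.0375,0.025,0],"finger_gap":0}
    - {"xyz":[0.4625,0.3288,0.0038],"turn_vec":[0,0,0.0265],"finger_gap":0}
    - {"xyz":[0.4625,0.3288,0.0038],"turn_vec":[0,0,0.0265],"finger_gap":0}
    - {"xyz":[0.4625,0.3288,0.0038],"turn_vec":[0,0,0.0265],"finger_gap":0}
    - {"xyz":[0.4625,0.3288,0.0038],"turn_vec":[0,0,0.0265],"finger_gap":0}
    - {"xyz":[0.4625,0.3288,0.0038],"turn_vec":[0,0,0.0265],"finger_gap":0}
    - {"xyz":[0.4625,0.3288,0.0038],"turn_vec":[0,0,0.0265],"finger_gap":0}
    - {"xyz":[0.4625,0.3288,0.0038],"turn_vec":[0,0,0.0265],"finger_gap":0}
    - {"xyz":[0.4625,0.3288,0.0038],"turn_vec":[0,0,0.0265],"finger_gap":0}
    - {"xyz":[0.4625,0.3288,0.0038],"turn_vec":[0,0,0.0265],"finger_gap":0}
    - {"xyz":[0.4625,0.3288,0.0038],"turn_vec":[0,0,0.0265],"finger_gap":0}
    - {"xyz":[0.4625,0.3288,0.0038],"turn_vec":[0,0,0.0265],"finger_gap":0}
    - {"xyz":[0.4625,0.3288,0.0038],"turn_vec":[0,0,0.0265],"finger_gap":0}
    - {"xyz":[0.4625,0.3288,0.0038],"turn_vec":[0,0,0.0265],"finger_gap":0}
    - {"xyz":[0.4625,0.3288,0.05],"turn_vec":[0,0,0.0265],"finger_gap":0}
    - {"xyz":[0.4625,0.3288,0.1],"turn_vec":[0,0,0.0265],"finger_gap":0}
    - {"xyz":[0.4625,0.3288,0.1],"turn_vec":[0,0,0.0265],"finger_gap":0}
    - {"xyz":[0.4625,0.3288,0.1],"turn_vec":[0,0,0.0265],"finger_gap":0}

```text
clock: 24.55
tcp_pos: [0.4766, 0.241, 0.124]
tool_rot: [0.454, 0.891, -0.0, -0.0]
force: [0.8, -0.4, 0.2]
opening: 0.392
gripper_force: 60.0
```

```bash
python3 to.py 0.4767 0.2412 0.055 0.6295
```

```text
d [0.     0.0002 0.069 ] w [-0.    -0.001 -0.   ] t 24.55 tcp [0.4766 0.241  0.124 ] |d| 0.069
```

To row units: 0.0705 m / 0.8 = 0.0881, 0.069 m / 0.8 = 0.0863.

Request:
inch_along:
  moves:
    - {"xyz":[0,0,0.0375],"finger_gap":0}
    - {"xyz":[0,0,0.0625],"finger_gap":0}
    - {"xyz":[0,0,0.0775],"finger_gap":0}
    - {"xyz":[0,0,0.0825],"finger_gap":0}
    - {"xyz":[0,0,0.0863],"finger_gap":0}
    - {"xyz":[0,0,0.0881],"finger_gap":0}
    - {"xyz":[0,0,0.0881],"finger_gap":0}
    - {"xyz":[0,0,0.0881],"finger_gap":0}

```text
clock: 25.35
tcp_pos: [0.4776, 0.2419, 0.0543]
tool_rot: [0.453, 0.891, 0.001, 0.001]
force: [-0.7, 0.2, 6.4]
opening: 0.392
gripper_force: 60.7
```

```bash
python3 to.py 0.4767 0.2412 0.055 0.6295
```

```text
d [ 0.     -0.0012 -0.0007] w [0.003 0.001 0.   ] t 25.35 tcp [0.4776 0.2419 0.0543] |d| 0.001
```

To row units: -0.13 m / 0.8 = -0.1625, -0.1 m / 0.8 = -0.125.

Request:
inch_along:
  moves:
    - {"finger_gap":0.5}
    - {"xyz":[0,0,-0.0013],"finger_gap":1}
    - {"xyz":[0,0,-0.0013],"finger_gap":1}
    - {"xyz":[0,0,-0.0013],"finger_gap":1}
    - {"xyz":[0,0,-0.0013],"finger_gap":1}
    - {"xyz":[0,0,-0.0625],"finger_gap":1}
    - {"xyz":[0,0,-0.125],"finger_gap":1}
    - {"xyz":[0,0,-0.1625],"finger_gap":1}
    - {"xyz":[0,0,-0.1625],"finger_gap":1}
    - {"xyz":[0,0,-0.1625],"finger_gap":1}

```text
clock: 26.35
tcp_pos: [0.4767, 0.2416, 0.1828]
tool_rot: [0.453, 0.891, 0.0, 0.0]
force: [0.2, -0.2, -0.9]
opening: 1.001
gripper_force: 0.0
```

```bash
python3 to.py 0.4745 -0.1734 0.18 0.6826
python3 - <<'E'
from h import *
im=grab_frame("side"); print({c:[b for b in blobs(im,c,90) if b[0][0]<300 and b[0][1]>120] for c in HUE})
E
```

```text
d [-0.334  -0.2463  0.0026] w [ 0.001 -0.    -0.053] t 26.35 tcp [0.4767 0.2416 0.1828] |d| 0.415
{'red': [((np.float64(208.4), np.float64(168.1)), (199, 159, 19, 19, 311))], 'yellow': [((np.float64(259.5), np.float64(174.0)), (250, 168, 20, 15, 204))], 'green': [((np.float64(233.9), np.float64(172.5)), (225, 164, 18, 18, 273))], 'blue': []}
```

To row units: -0.334 m / 0.8 = -0.4175, -0.246 m / 0.8 = -0.3075, -0.053 rad / 2 = -0.0265.

Request:
inch_along:
  moves:
    - {"xyz":[-0.4175,-0.3075,0.0038],"turn_vec":[0,0,-0.0265],"finger_gap":1}
    - {"xyz":[-0.4175,-0.3075,0.0038],"turn_vec":[0,0,-0.0265],"finger_gap":1}
    - {"xyz":[-0.4175,-0.3075,0.0038],"turn_vec":[0,0,-0.0265],"finger_gap":1}
    - {"xyz":[-0.4175,-0.3075,0.0038],"turn_vec":[0,0,-0.0265],"finger_gap":1}
    - {"xyz":[-0.4175,-0.3075,0.0038],"turn_vec":[0,0,-0.0265],"finger_gap":1}
    - {"xyz":[-0.4175,-0.3075,0.0038],"turn_vec":[0,0,-0.0265],"finger_gap":1}
    - {"xyz":[-0.4175,-0.3075,0.0038],"turn_vec":[0,0,-0.0265],"finger_gap":1}
    - {"xyz":[-0.4175,-0.3075,0.0038],"turn_vec":[0,0,-0.0265],"finger_gap":1}
    - {"xyz":[-0.4175,-0.3075,0.0038],"turn_vec":[0,0,-0.0265],"finger_gap":1}
    - {"xyz":[-0.4175,-0.3075,0.0038],"turn_vec":[0,0,-0.0265],"finger_gap":1}
    - {"xyz":[-0.4175,-0.3075,0.0038],"turn_vec":[0,0,-0.0265],"finger_gap":1}
    - {"xyz":[-0.4175,-0.3075,0.0038],"turn_vec":[0,0,-0.0265],"finger_gap":1}
    - {"xyz":[-0.4175,-0.3075,0.0038],"turn_vec":[0,0,-0.0265],"finger_gap":1}
    - {"xyz":[-0.4175,-0.3075,0.0538],"turn_vec":[0,0,-0.0265],"finger_gap":1}
    - {"xyz":[-0.4175,-0.3075,0.0538],"turn_vec":[0,0,-0.0265],"finger_gap":1}
    - {"xyz":[-0.4175,-0.3075,0.0538],"turn_vec":[0,0,-0.0265],"finger_gap":1}

```text
clock: 28.0
tcp_pos: [0.4742, -0.1725, 0.14]
tool_rot: [0.429, 0.903, 0.0, -0.001]
force: [-0.8, 0.3, -0.9]
opening: 1.001
gripper_force: 0.0
```

```bash
python3 to.py 0.4745 -0.1734 0.053 0.6826
```

```text
d [-0.001  -0.0003  0.087 ] w [-0.    -0.001  0.001] t 28.0 tcp [ 0.4742 -0.1725  0.14  ] |d| 0.087
```

To row units: 0.087 m / 0.8 = 0.1088, 0.07 m / 0.8 = 0.0875.

Request:
inch_along:
  moves:
    - {"xyz":[-0.0013,0,0.05],"finger_gap":1}
    - {"xyz":[-0.0013,0,0.0875],"finger_gap":1}
    - {"xyz":[-0.0013,0,0.1088],"finger_gap":1}
    - {"xyz":[-0.0013,0,0.1088],"finger_gap":1}
    - {"xyz":[-0.0013,0,0.1088],"finger_gap":0}
    - {"xyz":[-0.0013,0,0.1088],"finger_gap":0}
    - {"xyz":[-0.0013,0,0.1088],"finger_gap":0}
    - {"xyz":[-0.0013,0,0.1088],"finger_gap":0}
    - {"xyz":[-0.0013,0,0.1088],"finger_gap":0}
    - {"xyz":[-0.0013,0,0.1088],"finger_gap":0}
    - {"xyz":[-0.0013,0,0.1088],"finger_gap":0}
    - {"xyz":[-0.0013,0,0.0838],"finger_gap":0}
    - {"xyz":[-0.0013,0,0.0463],"finger_gap":0}
    - {"xyz":[-0.0013,0,-0.0063],"finger_gap":0}
    - {"xyz":[-0.0013,0,-0.0563],"finger_gap":0}
    - {"xyz":[-0.0013,0,-0.0788],"finger_gap":0}
    - {"xyz":[-0.0013,0,-0.0788],"finger_gap":0}
    - {"xyz":[-0.0013,0,-0.0788],"finger_gap":0}
  grip_force: 60

```text
clock: 29.8
tcp_pos: [0.4751, -0.174, 0.2024]
tool_rot: [0.429, 0.903, 0.0, -0.0]
force: [-0.0, 0.0, -1.3]
opening: 0.391
gripper_force: 59.6
```

```bash
python3 to.py 0.4473 0.2817 0.20 0.6295
```

```text
d [0.3711 0.266  0.0025] w [ 0.    -0.     0.053] t 29.8 tcp [ 0.4751 -0.174   0.2024] |d| 0.457
```

To row units: 0.371 m / 0.8 = 0.4638, 0.266 m / 0.8 = 0.3325, 0.053 rad / 2 = 0.0265.

Request:
inch_along:
  moves:
    - {"xyz":[0.0375,0.025,0],"finger_gap":0}
    - {"xyz":[0.4638,0.3325,0.0038],"turn_vec":[0,0,0.0265],"finger_gap":0}
    - {"xyz":[0.4638,0.3325,0.0038],"turn_vec":[0,0,0.0265],"finger_gap":0}
    - {"xyz":[0.4638,0.3325,0.0038],"turn_vec":[0,0,0.0265],"finger_gap":0}
    - {"xyz":[0.4638,0.3325,0.0038],"turn_vec":[0,0,0.0265],"finger_gap":0}
    - {"xyz":[0.4638,0.3325,0.0038],"turn_vec":[0,0,0.0265],"finger_gap":0}
    - {"xyz":[0.4638,0.3325,0.0038],"turn_vec":[0,0,0.0265],"finger_gap":0}
    - {"xyz":[0.4638,0.3325,0.0038],"turn_vec":[0,0,0.0265],"finger_gap":0}
    - {"xyz":[0.4638,0.3325,0.0038],"turn_vec":[0,0,0.0265],"finger_gap":0}
    - {"xyz":[0.4638,0.3325,0.0038],"turn_vec":[0,0,0.0265],"finger_gap":0}
    - {"xyz":[0.4638,0.3325,0.0038],"turn_vec":[0,0,0.0265],"finger_gap":0}
    - {"xyz":[0.4638,0.3325,0.0038],"turn_vec":[0,0,0.0265],"finger_gap":0}
    - {"xyz":[0.4638,0.3325,0.0038],"turn_vec":[0,0,0.0265],"finger_gap":0}
    - {"xyz":[0.4638,0.3325,0.0038],"turn_vec":[0,0,0.0265],"finger_gap":0}
    - {"xyz":[0.4638,0.3325,0.05],"turn_vec":[0,0,0.0265],"finger_gap":0}
    - {"xyz":[0.4638,0.3325,0.1],"turn_vec":[0,0,0.0265],"finger_gap":0}
    - {"xyz":[0.4638,0.3325,0.1],"turn_vec":[0,0,0.0265],"finger_gap":0}
    - {"xyz":[0.4638,0.3325,0.1],"turn_vec":[0,0,0.0265],"finger_gap":0}

```text
clock: 31.6
tcp_pos: [0.4474, 0.2811, 0.1235]
tool_rot: [0.454, 0.891, -0.0, -0.0]
force: [1.3, -0.1, -0.6]
opening: 0.391
gripper_force: 59.9
```

```bash
python3 to.py 0.4473 0.2817 0.055 0.6295
```

```text
d [0.0005 0.0003 0.0685] w [-0.001 -0.    -0.   ] t 31.6 tcp [0.4474 0.2811 0.1235] |d| 0.069
```

To row units: 0.07 m / 0.8 = 0.0875, 0.0685 m / 0.8 = 0.0856.

Request:
inch_along:
  moves:
    - {"xyz":[0,0,0.0375],"finger_gap":0}
    - {"xyz":[0,0,0.0625],"finger_gap":0}
    - {"xyz":[0,0,0.0775],"finger_gap":0}
    - {"xyz":[0,0,0.0825],"finger_gap":0}
    - {"xyz":[0,0,0.0856],"finger_gap":0}
    - {"xyz":[0,0,0.0875],"finger_gap":0}
    - {"xyz":[0,0,0.0875],"finger_gap":0}
    - {"xyz":[0,0,0.0875],"finger_gap":0}

```text
clock: 32.4
tcp_pos: [0.4481, 0.282, 0.0537]
tool_rot: [0.453, 0.891, 0.001, 0.0]
force: [-1.1, -0.7, 8.1]
opening: 0.393
gripper_force: 60.2
```

Seated; release, rise, and retreat for a final look.

To row units: -0.2 m / 0.8 = -0.25, -0.14 m / 0.8 = -0.175.

Request:
inch_along:
  moves:
    - {"finger_gap":0.5}
    - {"xyz":[0,0,-0.0013],"finger_gap":1}
    - {"xyz":[0,0,-0.0013],"finger_gap":1}
    - {"xyz":[0,0,-0.0013],"finger_gap":1}
    - {"xyz":[0,0,-0.0013],"finger_gap":1}
    - {"xyz":[0,0,-0.0625],"finger_gap":1}
    - {"xyz":[0,0,-0.125],"finger_gap":1}
    - {"xyz":[0,0,-0.175],"finger_gap":1}
    - {"xyz":[-0.25,-0.125,-0.175],"finger_gap":1}
    - {"xyz":[-0.25,-0.125,-0.175],"finger_gap":1}
    - {"xyz":[-0.25,-0.125,-0.175],"finger_gap":1}
    - {"xyz":[-0.25,-0.125,-0.175],"finger_gap":1}
    - {"xyz":[-0.25,-0.125,-0.175],"finger_gap":1}
    - {"xyz":[-0.25,-0.125,-0.175],"finger_gap":1}
    - {"xyz":[-0.25,-0.125,-0.175],"finger_gap":1}
    - {"xyz":[-0.25,-0.125,-0.175],"finger_gap":1}
    - {"xyz":[-0.25,-0.125,-0.175],"finger_gap":1}

```text
clock: 34.1
tcp_pos: [0.4842, 0.062, 0.1926]
tool_rot: [0.453, 0.892, 0.0, -0.0]
force: [0.3, -0.3, -0.6]
opening: 0.998
gripper_force: 0.0
```

```bash
python3 - <<'E'
from h import *
im=grab_frame("side"); print({c:[b for b in blobs(im,c,90) if b[0][0]<300 and b[0][1]>120] for c in HUE})
cv2.imwrite("pics/fin.png",im[:,:,::-1])
E
```

```text
{'red': [((np.float64(208.4), np.float64(168.2)), (199, 159, 19, 19, 310))], 'yellow': [((np.float64(259.5), np.float64(174.1)), (250, 168, 20, 15, 206))], 'green': [((np.float64(233.8), np.float64(172.6)), (225, 164, 18, 18, 278))], 'blue': [((np.float64(183.6), np.float64(164.5)), (174, 156, 19, 18, 280))]}
```

View pics/fin.png

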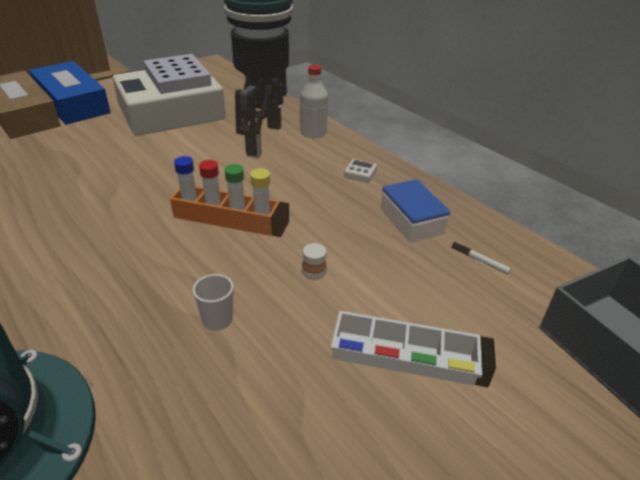

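The picture shows all four tubes upright in the orange rack: yellow (260,174) next to the black end, then green (234,173), red (208,168) and blue (184,165). The clips are still on the white rack, and the gripper is clear.

```bash
python3 -c "
from rig import manip, grab_frame, camera_info
print(manip.sign_off())"
```

```text
the job is handed in; nothing more can be done
None
```

All four tubes stand upright and released in the orange rack, in the order yellow, green, red, blue from the black end, and the job was handed in at about 34 s of the 99 s allowed.

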